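# Seat a blue label holder behind a lab shelf lip and hold it pressed home

### The arm

A 6-joint arm with a two-finger parallel gripper is mounted at the origin on the work surface. World frame = base frame: x ahead of the robot, y to its left, z up, the work surface at z = 0. Lengths are in m, angles in rad, forces in N, time in s.
With the tool pointing down it reaches from about 0.25 to 0.725 m from the base axis. Payload 4 kg.
Tool frame: the origin (TCP) lies midway between the tips of the shut fingers; the grasp point (between the pads) lies 19 mm behind it; z points along the fingers, x is the direction in which the jaws open and shut, and the axes are right-handed (so a half turn about z gives the same grasp; the last joint's range is limited). The gripper opens to 85 mm and grips with 20 to 120 N. Pads are 22 mm wide; open, the fingers measure 114 mm over their backs; the gripper's body (76 mm by 85 mm) begins 54 mm behind the grasp point. The pads swing forward as they close: fully open they stand 13 mm farther back than shut.
Start: joints at [-1.132, 0.241, 0.005, 1.335, 0, 1.571], TCP at [0.212, -0.453, 0.231] pointing down, gripper open.
Joint ranges: [-2.72, 2.72], [-1.05, 1.87], [-1.09, 1.28], [-1.99, 2.15], [-1.42, 1.44], [-3.14, 3.14]. Speed limits (rad/s): [2.79, 2.79, 3.14, 3.14, 3.14, 3.14].

### API

Orientations are given as a unit quaternion [x, y, z, w].
In Python, from workcell import bot, vision, ticket gives the robot as it stands.
- The arm moves only by the tool play_rows, never from a script. Its argument "deltas" is one flat list of numbers, 5 for each row, row after row: the opening, from 0 (shut) to 1 (fully open), then the shift along the tool's x, y, z in units of 60 mm (1.0 is 60 mm), then the turn about the tool's z in degrees. A call has 1 to 12 rows; each row shifts and turns the pose as measured when the row begins, along the tool's axes as they then stand; what a row does not reach is not made up. A row lasts 1/8 s, in which the tool goes at most 62.5 mm and 10.7 degrees, less where a joint would pass 70% of its speed; a pose out of reach is approached as far as the arm can. A call is refused whole if a number of a shift passes 1 or a number of a turn 10.7, either way. A call with a gripper value outside its range is refused whole. The fingers move at their own pace and stop on an object; the grip force is fixed at half the most. Time passes only in rows, so rows that do not move let the fingers close. It gives the time, the measured TCP pose, the force and the opening at its end, in the units of the state.
- bot.get_obs(): the state, without advancing time (a new reading comes with each control period).
- vision.camera(name): name is "scene" or "top"; returns a dict with "color" (384x512x3 uint8, blue, green, red), "intrinsics" (3x3 intrinsics, pixels), "rvec" (rotation vector, rad) and "tvec" (3), from world to camera coordinates, as OpenCV has them. Camera axes: x right, y down, z forward; pixel columns grow to the right and rows downward; lengths in m; the calibration is good to about 2 mm. A picture is of the moment at which its call begins. There is no depth.
- ticket.job_done(): hands the job in, once; it reports no verdict.
The state is a dict: "clock": time; "joint_pos": joint angles; "joint_vel": joint speeds; "tau": joint torques, N m; "eef_pos": TCP position; "tool_rot": TCP orientation; "ft_force": force on the tool from outside, world axes, zero at the start; "ft_torque": the same for the moment, N m; "grip_width": finger opening in m.
Only numpy, scipy, OpenCV 4.12 (cv2) and the standard library are available. Lean on these libraries where they do the work, as an engineer would, in place of code of your own. Each camera call takes 0.05 s, during which the arm holds its last target. There are 200 camera calls.

### The job

The low reagent shelf needs its blue label holder: pull the red lock knob out until it clicks, stand the blue holder in the slot behind the shelf's lip and let go of it, then push the red knob fully home so its bolt catches in the holder's side notch. Last, press the holder down against the spring in the slot until it is fully home, and finish while still holding it pressed down. Leave the white holder, bottles, beaker, vial and brush where they stand.

Things in the scene. Friction and masses are not known exactly. Their poses are not given: they have to be found in the camera images.
- dock: Low white bench shelf, fixed, aluminium lip along its front (-x) edge. Origin: under the label slot's centre, at bench height. x: from the lip back over the shelf; y: along the slot towards the red knob; z up. Board (top z 45 mm) covers x 6 to 200, y -170 to 85 mm; two bottles stand on it near x 118, y -125 and -45 mm. A grey bolt housing (x -13 to 13, y 47 to 85, top z 75 mm) ends the slot.
- slot_mouth (a point): Centre of the label slot's mouth, dock x 0, y 0, z 45 mm. Slot along dock y, open at the top: 13 mm wide (x), 88 mm long (y); the mouth flares to 25 mm wide at z 52 mm. A yellow spring shoe inside has its top at z 22 mm; ledges at z 12 mm stop the holder when fully home. Holder loose on the spring: underside z 22, top z 107 mm; fully home: 12 and 97 mm.
- knob_grip (a point): Middle of the red lock knob's round grip (18 mm diameter, 30 mm long along dock y); a 28 mm end flange's outer face lies 21 mm beyond it in +y. Home: dock x 0, y 105, z 60 mm; it moves with the knob. Free space around and under it. Its 6 mm bolt, on the same line, reaches 13 mm into the slot's +y end and blocks it when home; pulled out, the slot is clear.
- lock_knob (a joint): Travel of the red lock knob along the dock's +y, m: 0 home, 0.030 pulled out (stop). A detent holds it at either end: pulling or pushing takes about 4 N up to half way; soon after it snaps on to within 2 mm of the other end.
- holder_center (a point): Centre (half-way up) of the blue label holder: upright plate 10 mm thick (x), 80 wide (y), 85 high (z), about 70 g, same both ways round, paper panel on both faces. It stands loose in the stand, underside at z 12 mm. Both side edges are notched 18 mm deep from 31 to 55 mm above the underside for the bolt (fits both loose on the spring and fully home). Grip it at 55 to 85 mm across the thickness.
- shoe (a joint): How far the yellow spring shoe in the slot is pressed down, m: 0 free, 0.010 when the holder is fully home. The spring pushes up with 4 N at 0 and 9 N at 0.010; it lifts the holder again when not pressed.
- stand: Grey holder stand, fixed, 150 mm (x) by 104 mm (y), 34 mm high; origin under its centre. Two slots along its y at x -35 and +35 mm, 12.5 mm wide, 22 mm deep; blue holder in one, white holder in the other.
- spare_center (a point): Centre of the white spare holder, same size as the blue one, in the other slot of the stand. To be left alone.
- amber_jar: Amber jar, 50 mm diameter, 85 mm high, on the shelf; origin under its centre. Leave alone.
- wash_bottle: White bottle with red cap, 48 mm diameter, 100 mm high, on the shelf; origin under its centre. Leave alone.
- beaker: Glass beaker, 60 mm diameter, 75 mm high, on the bench; origin under its centre. Leave alone.
- vial: Small amber vial with red cap, 28 mm diameter, 50 mm high, on the bench; origin under its centre. Leave alone.
- brush: Flat dusting brush with a wooden handle, 200 mm long lying on the bench to the left. Leave alone.
Things that resemble listed ones, but are neither listed nor needed, are in the scene too. There is more than one size of the part that bears holder_center; the job needs the smallest.

How it is judged:
On the way, in this order (a step that is already met when the one before it is completed fails the run):
1. the red knob is pulled out to its detent (value of joint lock_knob above 0.025 m), for 0.1 s.
2. with the knob out, the blue holder stands in the slot behind the lip and the fingers have let go of it (value of joint lock_knob above 0.02 m and x of holder_center in the frame of dock between -0.008 and 0.008 m and y of holder_center in the frame of dock between -0.009 and 0.009 m and z of holder_center in the frame of dock below 0.0675 m and angle between holder_center's own z axis and vertical below 0.15 rad and contact force between holder and the fingers below 0.2 N), for 0.2 s.
3. the knob is pushed home again with the holder in the slot (value of joint lock_knob below 0.003 m and x of holder_center in the frame of dock between -0.008 and 0.008 m and y of holder_center in the frame of dock between -0.009 and 0.009 m and z of holder_center in the frame of dock below 0.0675 m and angle between holder_center's own z axis and vertical below 0.15 rad), for 0.2 s.
At the end, for the whole second after the job is handed in: Knob within 3 mm of home; blue holder upright (within 0.15 rad) in the slot, within 8 mm (across) and 9 mm (along) of its centre, pressed down within 3 mm of the ledges with the spring shoe down at least 7.5 mm, and still pushed by the fingers with more than 3 N, at rest (value of joint lock_knob below 0.003 m and x of holder_center in the frame of dock between -0.008 and 0.008 m and y of holder_center in the frame of dock between -0.009 and 0.009 m and z of holder_center in the frame of dock below 0.0575 m and angle between holder_center's own z axis and vertical below 0.15 rad and value of joint shoe above 0.0075 m and contact force between holder and the fingers above 3 N and linear speed of holder below 0.02 m/s); the arm keeps its last pose, push and grip.
It fails at once if the white spare holder is moved more than 25 mm (distance of spare_center from where it was at the start of the episode above 0.025 m).
It fails at once if a bottle, the beaker, the vial or the brush is moved more than 25 mm (distance of any of amber_jar, wash_bottle, beaker, vial, brush from where it was at the start of the episode above 0.025 m).
It also fails if it takes over 67 s, if anything falls off the work surface, if the arm or the gripper's body presses on something with over 40 N, if the wrist force passes 120 N, or if a joint passes its speed limit or range.

## Working session

There is one attempt and no reset: what is moved stays moved. The work goes in short steps, Python scripts to look and compute and a tool call to move; the robot and the scene stay as the last step left them, time stands still between calls to the robot, and variables do not carry over. Pictures are saved under pics/ and viewed, about 8 in all and at most 12, crops included, and the job is handed in when it is done.

Besides the shell and the picture viewer there is one more tool, called as name(argument=value, ...), one argument or row to a line, values as JSON. play_rows: Moves the arm, as the interface text tells. Its arguments: {"type":"object","properties":{"deltas":{"type":"array"}},"required":["deltas"]}

```bash
mkdir -p pics; python3 - <<'E'
from workcell import bot, vision
import cv2,numpy as np
o=bot.get_obs()
for k,v in o.items(): print(k,np.round(v,4))
for n in("scene","top"):
    c=vision.camera(n); cv2.imwrite(f"pics/{n}0.png",c["color"]); np.savez(f"pics/{n}0.npz",**c)
    R=cv2.Rodrigues(np.array(c["rvec"],float))[0]; print(n,c["intrinsics"],-R.T@np.array(c["tvec"]).ravel(), R)
E
```

```text
clock 0.0
joint_pos [-1.132   0.2414  0.0037  1.3352  0.      1.5708]
joint_vel [-0.002  -0.0012 -0.001  -0.0017  0.0009 -0.0003]
tau [-5.00000e-04 -3.72317e+01  2.52408e+01  1.69000e-02 -1.00000e-04
 -0.00000e+00]
eef_pos [ 0.2122 -0.452   0.2304]
tool_rot [ 8.441e-01 -5.362e-01 -9.000e-04 -6.000e-04]
ft_force [ 0.6992 -0.3545 -0.4132]
ft_torque [-0.0202 -0.0004  0.0131]
grip_width 0.0854
scene [[451.32383022   0.         260.16211234]
 [  0.         451.32383022 192.59428568]
 [  0.           0.           1.        ]] [1.13537851 0.46850405 0.89110158] [[-0.49905005  0.86642323 -0.01611935]
 [ 0.64291717  0.35771275 -0.67727328]
 [-0.5810392  -0.34835667 -0.73555494]]
top [[357.58689094   0.         257.32491564]
 [  0.         357.58689094 203.03220329]
 [  0.           0.           1.        ]] [0.34025442 0.07369368 1.12551808] [[ 0.02117507 -0.99960054  0.01871818]
 [-0.98873441 -0.02371236 -0.14779035]
 [ 0.14817517 -0.01537784 -0.98884157]]
```

View pics/scene0.png

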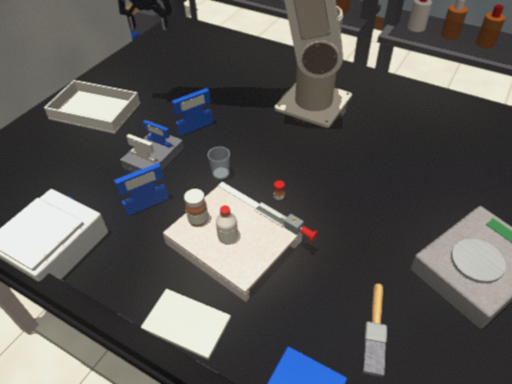

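View pics/top0.png

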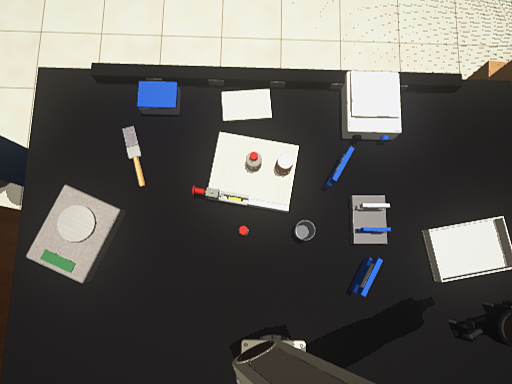

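Candidates for the blue holder: the blue plate in the stand (scene 157,130; top 376,230), a larger one on a foot (scene 193,110; top 368,277), and a larger one (scene 142,190; top 340,167). The description (in the grey stand beside the white one, smallest) picks the one in the stand. Next, a close crop to check that.

```bash
python3 - <<'E'
import cv2,numpy as np
s=cv2.imread("pics/scene0.png");t=cv2.imread("pics/top0.png")
def cr(i,x,y,w,h,k=None): return cv2.resize(i[y:y+h,x:x+w],(400,300),interpolation=cv2.INTER_CUBIC)
a=np.hstack([cr(s,110,85,100,75),cr(s,215,175,104,78)]);b=np.hstack([cr(t,340,185,80,60),cr(t,186,170,112,84)])
cv2.imwrite("pics/crop1.png",np.vstack([a,b]))
E
```

```text
(no output)
```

View pics/crop1.png

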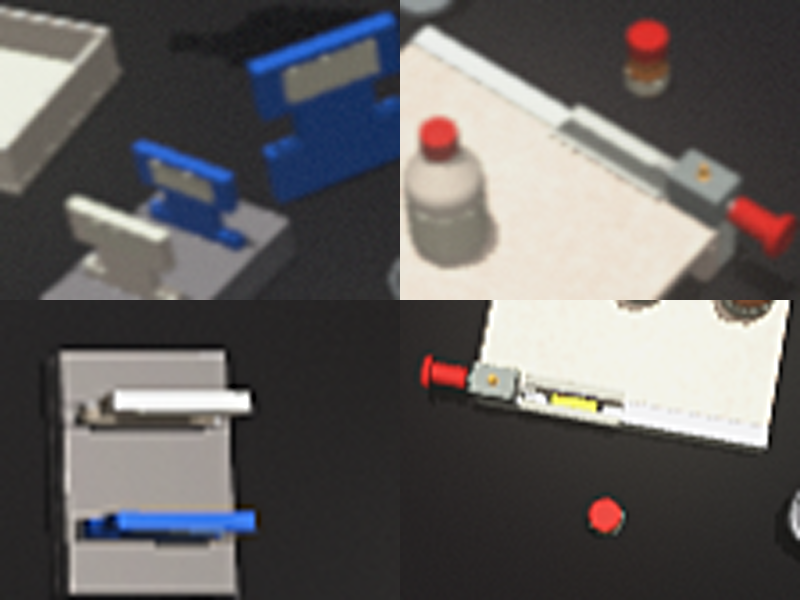

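The crop confirms it: the small blue holder (scene 157,130; top 375,230) is in the grey stand beside the white spare, and the other blue ones are clearly bigger. The dock's slot with the yellow shoe is at top (237,198) and the red knob at top (199,191). Next step is to measure.

```bash
cat > h.py <<'E'
import cv2,numpy as np
def load(n): 
    d=np.load(f"pics/{n}.npz"); return {k:d[k] for k in d}
def cam(c):
    R=cv2.Rodrigues(np.array(c["rvec"],float).ravel())[0]; t=np.array(c["tvec"],float).ravel()
    return np.array(c["intrinsics"]),R,t
def ray(c,p):
    K,R,t=cam(c); p=np.atleast_2d(np.array(p,float)); h=np.c_[p,np.ones(len(p))]
    return -R.T@t,(R.T@np.linalg.inv(K)@h.T).T
def plane(c,p,z):
    o,d=ray(c,p); return o+d*((z-o[2])/d[:,2])[:,None]
def tri(c1,p1,c2,p2):
    P=[];
    for c in(c1,c2):
        K,R,t=cam(c);P.append(K@np.c_[R,t])
    X=cv2.triangulatePoints(P[0],P[1],np.float64(p1).reshape(2,1),np.float64(p2).reshape(2,1)).ravel();return X[:3]/X[3]
def proj(c,X):
    K,R,t=cam(c);return cv2.projectPoints(np.float64(X).reshape(-1,3),cv2.Rodrigues(R)[0],t,K,None)[0].reshape(-1,2)
def mask(img,kind,box):
    hsv=cv2.cvtColor(img,cv2.COLOR_BGR2HSV);h,s,v=cv2.split(hsv)
    m={'red':((h<8)|(h>172))&(s>150)&(v>90),'blue':(h>100)&(h<125)&(s>120)&(v>50),'white':(s<60)&(v>150),'grey':(s<60)&(v>95),
       'yel':(h>20)&(h<35)&(s>120)&(v>100)}[kind]
    o=np.zeros_like(h);x0,y0,x1,y1=box;o[y0:y1,x0:x1]=m[y0:y1,x0:x1]*255;return o
E
python3 - <<'E'
from h import *
T=load("top0");S=load("scene0");np.set_printoptions(precision=4,suppress=True)
def big(m): return max(cv2.findContours(m,0,cv2.CHAIN_APPROX_NONE)[0],key=cv2.contourArea)
m=mask(T['color'],'white',(203,125,305,215));c=cv2.convexHull(big(m));
a=cv2.approxPolyDP(c,5,True)[:,0];print('board px',a.tolist());print(plane(T,a,.045))
for kind,bt,bs in(('red',(186,180,208,202),(292,215,325,245)),('yel',(222,190,250,208),None),('blue',(355,222,400,240),(140,115,178,150))):
    for n,C,b in(('T',T,bt),('S',S,bs)):
        if b is None: continue
        m=mask(C['color'],kind,b);p=cv2.findNonZero(m)[:,0];print(kind,n,len(p),'mean',p.mean(0),'rect',cv2.minAreaRect(p))
# blue top face = bright blue
img=T['color'];v=img[...,0].astype(int)
print(np.array2string(v[222:240,356:396],max_line_width=250,threshold=9999))
m=mask(T['color'],'grey',(343,185,393,250));print('stand',cv2.minAreaRect(cv2.findNonZero(m)))
E
```

```text
board px [[298, 145], [288, 210], [206, 195], [220, 131]]
[[ 0.6894 -0.0669  0.045 ]
 [ 0.4829 -0.0372  0.045 ]
 [ 0.5232  0.2143  0.045 ]
 [ 0.7283  0.1791  0.045 ]]
red T 81 mean [197.5185 190.1358] rect ((198.0, 189.5), (9.0, 12.0), 90.0)
red S 133 mean [308.9774 232.8947] rect ((308.45562744140625, 233.60650634765625), (16.53846549987793, 10.615386009216309), 22.61986541748047)
yel T 33 mean [234.3636 197.9697] rect ((234.12802124023438, 197.79600524902344), (12.343096733093262, 2.593839168548584), 10.30484676361084)
blue T 129 mean [373.969  229.4186] rect ((373.5, 229.5), (5.0, 33.0), 90.0)
blue S 329 mean [158.2827 132.2979] rect ((159.7215118408203, 133.07659912109375), (34.2555046081543, 25.329774856567383), 1.9749339818954468)
[[157 156 156 155 156 156 156 156 155 155 154 154 155 154 153 152 153 152 154 154 153 153 153 153 153 152 152 153 156 153  80  27  36  38  38  40  39  38  40  38]
 [156 157 157 155 155 156 156 154 156 155 154 153 155 155 154 152 152 153 153 153 151 153 154 153 154 152 152 152 155 154  96  26  35  39  38  37  38  38  38  38]
 [156 157 156 156 155 155 1
[... 1924 characters left out ...]
 38]
 [157 157 158 157 156 156 154 156 156 154 155 156 156 154 155 154 154 154 155 154 155 154 155 156 154 154 153 152 153 158 153  23  34  38  38  39  38  39  37  38]
 [157 156 157 156 155 155 156 155 155 155 156 154 155 155 154 153 153 153 152 153 151 153 153 154 153 153 152 152 152 158 153  29  32  38  38  37  40  38  39  37]
 [156 156 157 155 156 155 155 156 155 155 156 156 155 155 155 154 153 154 153 153 153 153 153 153 153 153 153 152 152 158 153  49  32  36  39  39  38  39  39  37]
 [157 156 157 156 155 155 155 156 155 154 155 155 156 156 155 154 153 154 154 153 154 153 153 153 152 152 151 152 153 156 155  63  31  37  39  39  39  38  39  39]]
stand ((370.5, 219.0), (48.0, 37.0), 90.0)
```

```bash
cat >> h.py <<'E'
def dockw(P,o=(.518,.129),yaw=-9.0):
    a=np.radians(yaw);P=np.atleast_2d(np.float64(P));R=np.array([[np.cos(a),-np.sin(a)],[np.sin(a),np.cos(a)]])
    return np.c_[P[:,:2]@R.T+np.array(o),P[:,2]]
E
python3 - <<'E'
from h import *
T=load("top0");S=load("scene0");np.set_printoptions(precision=4,suppress=True)
b=plane(T,[[363.3,228.5],[390.7,228.5],[377,228.5]],.097);print('holder top',b)
print(plane(T,[[354,228.5],[386,228.5]],.034))
k=6
def dr(C,box,polys):
    x0,y0,w,h=box;i=cv2.resize(C['color'][y0:y0+h,x0:x0+w],None,fx=k,fy=k,interpolation=cv2.INTER_NEAREST)
    for P,col in polys:
        q=((proj(C,P)-[x0,y0]+.5)*k).round().astype(int);cv2.polylines(i,[q],True,col)
    return cv2.resize(i,(400,300))
L=.001
slot=dockw([[-12.5*L,-44*L,.052],[12.5*L,-44*L,.052],[12.5*L,44*L,.052],[-12.5*L,44*L,.052]])
hou=dockw([[x*L,y*L,.075] for x,y in((-13,47),(13,47),(13,85),(-13,85))])
th=np.linspace(0,2*np.pi,30)
fl=dockw(np.c_[14*L*np.cos(th),th*0+.126,.06+.014*np.sin(th)])
fr=dockw(np.c_[9*L*np.cos(th),th*0+.09,.06+.009*np.sin(th)])
bd=dockw([[.006,-.17,.045],[.2,-.17,.045],[.2,.085,.045],[.006,.085,.045]])
d=b[1]-b[0];d/=np.linalg.norm(d);n=np.array([-d[1],d[0],0]);c=b[2]
ho=np.array([c+s*d*.04+t*n*.005 for s,t in((1,1),(1,-1),(-1,-1),(-1,1))])
P=[(slot,(0,255,0)),(hou,(255,0,255)),(fl,(255,255,0)),(fr,(255,255,0)),(bd,(255,0,0)),(ho,(0,255,0)),(ho-[0,0,.085],(0,255,255))]
im=np.vstack([np.hstack([dr(T,(186,170,68,51),P),dr(S,(260,195,68,51),P)]),np.hstack([dr(T,(345,205,60,45),P),dr(S,(125,105,68,51),P)])])
cv2.imwrite("pics/ov1.png",im)
E
```

```text
holder top [[ 0.4272 -0.2506  0.097 ]
 [ 0.429  -0.3304  0.097 ]
 [ 0.4281 -0.2905  0.097 ]]
[[ 0.4319 -0.2417  0.034 ]
 [ 0.4341 -0.3406  0.034 ]]
```

View pics/ov1.png

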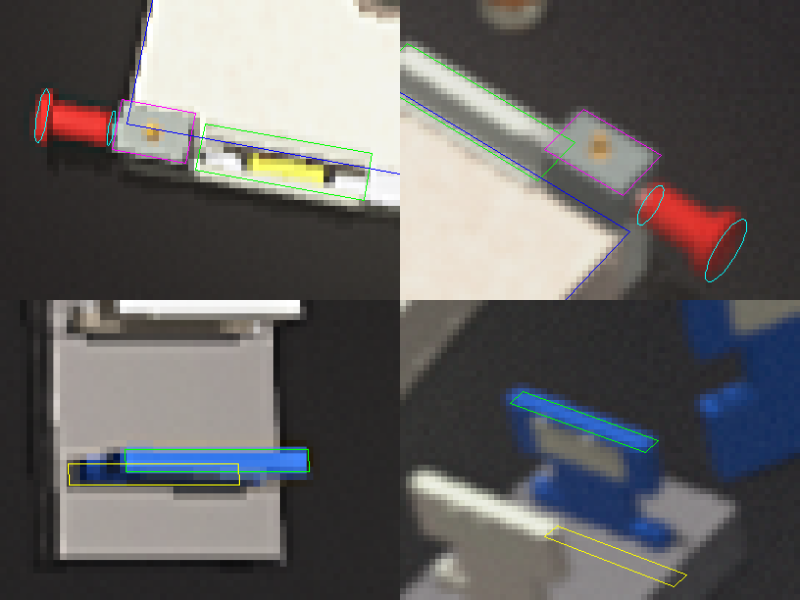

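Overlay check: the dock model (origin ≈ (0.518, 0.129), yaw −9°) fits the knob, housing and slot in both views to about 1 px. The holder top is at (0.428, −0.2905), 80 mm wide, yaw +1.3°. A planner next, then the moves.

```bash
cat > p.py <<'E'
import sys,numpy as np
from scipy.spatial.transform import Rotation as Ro
from h import dockw
KN=dockw([[0,.105,.06]])[0];
def st():
    from workcell import bot
    o=bot.get_obs();R=Ro.from_quat(o["tool_rot"]).as_matrix()
    return o,np.array(o["eef_pos"]),np.degrees(np.arctan2(R[1,0],R[0,0]))
def plan(tgt,yaw,n,p=None,y=None):
    """suggest n rows from p,yaw y to tgt,yaw (tool down)"""
    o,p0,y0=st();p=p0 if p is None else np.array(p);y=y0 if y is None else y
    print('t',round(o['clock'],2),'pos',p.round(4),'yaw',round(y,1),'f',np.round(o['ft_force'],1),'w',round(o['grip_width'],4))
    dy=((yaw-y+90)%180)-90;d=(np.array(tgt)-p)/n;out=[]
    for i in range(n):
        a=np.radians(y+dy*i/n);x=np.array([np.cos(a),np.sin(a),0]);v=np.array([np.sin(a),-np.cos(a),0])
        out.append([round(q,2) for q in(d@x/.06,d@v/.06,-d[2]/.06,-dy/n)])
    for r in out:print(r)
E
python3 - <<'E'
from p import *
print(KN); plan([KN[0],KN[1],.16],-9,18)
E
```

```text
[0.53442562 0.23270728 0.06      ]
t 0.1 pos [ 0.2122 -0.4521  0.2305] yaw -64.9 f [0.2 0.1 0.2] w 0.0859
[np.float64(-0.45), np.float64(-0.54), np.float64(0.07), np.float64(-3.1)]
[np.float64(-0.42), np.float64(-0.56), np.float64(0.07), np.float64(-3.1)]
[np.float64(-0.39), np.float64(-0.58), np.float64(0.07), np.float64(-3.1)]
[np.float64(-0.35), np.float64(-0.6), np.float64(0.07), np.float64(-3.1)]
[np.float64(-0.32), np.float64(-0.62), np.float64(0.07), np.float64(-3.1)]
[np.float64(-0.29), np.float64(-0.64), np.float64(0.07), np.float64(-3.1)]
[np.float64(-0.25), np.float64(-0.65), np.float64(0.07), np.float64(-3.1)]
[np.float64(-0.22), np.float64(-0.67), np.float64(0.07), np.float64(-3.1)]
[np.float64(-0.18), np.float64(-0.68), np.float64(0.07), np.float64(-3.1)]
[np.float64(-0.14), np.float64(-0.69), np.float64(0.07), np.float64(-3.1)]
[np.float64(-0.11), np.float64(-0.69), np.float64(0.07), np.float64(-3.1)]
[np.float64(-0.07), np.float64(-0.7), np.float64(0.07), np.float64(-3.1)]
[np.float64(-0.03), np.float64(-0.7), np.float64(0.07), np.float64(-3.1)]
[np.float64(0.01), np.float64(-0.7), np.float64(0.07), np.float64(-3.1)]
[np.float64(0.05), np.float64(-0.7), np.float64(0.07), np.float64(-3.1)]
[np.float64(0.08), np.float64(-0.7), np.float64(0.07), np.float64(-3.1)]
[np.float64(0.12), np.float64(-0.69), np.float64(0.07), np.float64(-3.1)]
[np.float64(0.16), np.float64(-0.68), np.float64(0.07), np.float64(-3.1)]
```

play_rows(
  deltas=[0.6, -0.45, -0.54, 0, -3.1, 0.6, -0.42, -0.56, 0, -3.1, 0.6, -0.39, -0.58, 0, -3.1, 0.6, -0.35, -0.6, 0, -3.1, 0.6, -0.32, -0.62, 0, -3.1, 0.6, -0.29, -0.64, 0, -3.1, 0.6, -0.25, -0.65, 0, -3.1, 0.6, -0.22, -0.67, 0, -3.1, 0.6, -0.18, -0.68, 0, -3.1, 0.6, -0.14, -0.69, 0, -3.1, 0.6, -0.11, -0.69, 0, -3.1, 0.6, -0.07, -0.7, 0, -3.1],
)

```text
clock: 1.6
eef_pos: [0.4252, 0.0197, 0.2274]
tool_rot: [0.973, -0.232, -0.004, -0.002]
ft_force: [0.8, -0.4, -0.3]
grip_width: 0.0515
```

```bash
sed -i 's/round(q,2)/round(float(q),2)/' p.py; python3 - <<'E'
from p import *
plan([KN[0],KN[1],.16],-9,8)
E
```

```text
t 1.6 pos [0.4252 0.0197 0.2274] yaw -26.8 f [ 0.8 -0.4 -0.3] w 0.0515
[0.0, -0.5, 0.14, -2.23]
[0.02, -0.5, 0.14, -2.23]
[0.04, -0.5, 0.14, -2.23]
[0.06, -0.5, 0.14, -2.23]
[0.08, -0.49, 0.14, -2.23]
[0.1, -0.49, 0.14, -2.23]
[0.12, -0.48, 0.14, -2.23]
[0.14, -0.48, 0.14, -2.23]
```

play_rows(
  deltas=[0.6, 0, -0.5, 0, -2.2, 0.6, 0.02, -0.5, 0, -2.2, 0.6, 0.04, -0.5, 0.1, -2.2, 0.6, 0.06, -0.5, 0.1, -2.2, 0.6, 0.08, -0.5, 0.2, -2.2, 0.6, 0.1, -0.5, 0.2, -2.2, 0.6, 0.12, -0.48, 0.2, -2.2, 0.6, 0.14, -0.48, 0.2, -2.2, 0.6, 0, 0, 0, 0],
)

```text
clock: 2.72
eef_pos: [0.534, 0.2448, 0.1606]
tool_rot: [0.997, -0.072, -0.007, -0.001]
ft_force: [-0.4, -0.8, -0.2]
grip_width: 0.0512
```

```bash
python3 - <<'E'
from p import *
plan([KN[0],KN[1],.12],-9,4)
E
```

```text
t 2.73 pos [0.534  0.2448 0.1606] yaw -8.3 f [-0.4 -0.8 -0.2] w 0.0512
[0.01, 0.05, 0.17, 0.17]
[0.01, 0.05, 0.17, 0.17]
[0.01, 0.05, 0.17, 0.17]
[0.01, 0.05, 0.17, 0.17]
```

play_rows(
  deltas=[0.6, 0.01, 0.1, 0.3, 0.7, 0.6, 0.01, 0.1, 0.3, 0, 0.6, 0, 0, 0.3, 0, 0.6, 0, 0, 0, 0],
)

```text
clock: 3.22
eef_pos: [0.5308, 0.2299, 0.1054]
tool_rot: [0.997, -0.08, -0.008, 0.001]
ft_force: [-0.4, -0.5, 0.0]
grip_width: 0.0516
```

```bash
python3 - <<'E'
from p import *
plan([KN[0],KN[1],.041],-9,4)
E
```

```text
t 3.23 pos [0.5308 0.2299 0.1054] yaw -9.2 f [-0.4 -0.5  0. ] w 0.0516
[0.01, -0.01, 0.27, -0.05]
[0.01, -0.01, 0.27, -0.05]
[0.01, -0.01, 0.27, -0.05]
[0.01, -0.01, 0.27, -0.05]
```

play_rows(
  deltas=[0.6, 0.03, -0.03, 0.27, 0, 0.6, 0.02, -0.02, 0.27, 0, 0.6, 0.01, 0, 0.27, 0, 0.6, 0, 0, 0.26, 0, 0.6, 0, 0, 0, 0],
)

```text
clock: 3.85
eef_pos: [0.5344, 0.232, 0.0379]
tool_rot: [0.997, -0.08, -0.008, 0.001]
ft_force: [-1.2, 0.3, 0.5]
grip_width: 0.0514
```

```bash
python3 - <<'E'
from p import *
plan([KN[0],KN[1],.041],-9,1)
from workcell import vision;import cv2
c=vision.camera("scene");i=c["color"][150:270,225:385];cv2.imwrite("pics/k1.png",cv2.resize(i,(640,480),interpolation=2))
E
```

```text
t 3.85 pos [0.5344 0.232  0.0379] yaw -9.2 f [-1.2  0.3  0.5] w 0.0514
[-0.0, -0.01, -0.05, -0.23]
```

View pics/k1.png

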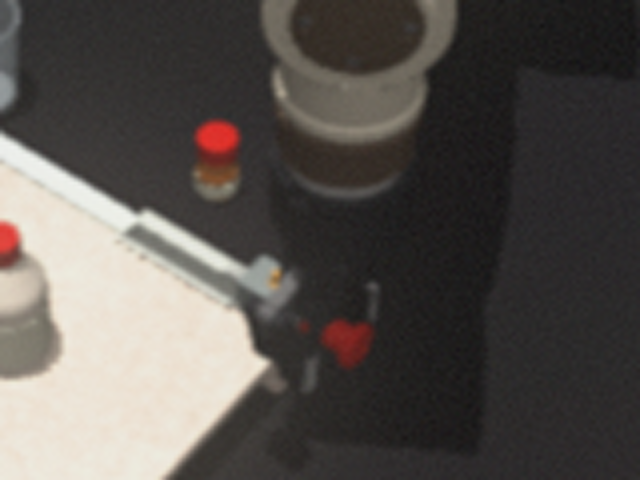

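The gripper straddles the knob (flange visible at crop 347,342). Closing.

play_rows(
  deltas=[0.6, 0, 0, -0.03, 0, 0, 0, 0, 0, 0, 0, 0, 0, 0, 0, 0, 0, 0, 0, 0, 0, 0, 0, 0, 0, 0, 0, 0, 0, 0],
)

```text
clock: 4.65
eef_pos: [0.5343, 0.2332, 0.0425]
tool_rot: [0.997, -0.08, -0.008, -0.001]
ft_force: [0.1, -0.7, -0.3]
grip_width: 0.0157
```

play_rows(
  deltas=[0, 0, -0.12, 0, 0, 0, 0, -0.12, 0, 0, 0, 0, -0.12, 0, 0, 0, 0, -0.12, 0, 0, 0, 0, -0.1, 0, 0, 0, 0, -0.08, 0, 0, 0, 0, 0, 0, 0],
)

```text
clock: 5.52
eef_pos: [0.5389, 0.2623, 0.0425]
tool_rot: [0.996, -0.083, -0.009, 0.013]
ft_force: [-1.6, 2.2, -0.3]
grip_width: 0.0156
```

```bash
python3 - <<'E'
from p import *
plan(dockw([[0,.135,.0415]])[0],-9,1)
E
```

```text
t 5.53 pos [0.5389 0.2623 0.0425] yaw -9.5 f [-1.6  2.2 -0.3] w 0.0156
[0.0, -0.0, 0.02, -0.48]
```

play_rows(
  deltas=[0, 0, -0.1, 0, 0, 0, 0, -0.1, 0, 0, 0, 0, 0, 0, 0],
)

```text
clock: 5.9
eef_pos: [0.5388, 0.2618, 0.0424]
tool_rot: [0.996, -0.085, -0.01, 0.026]
ft_force: [-1.6, 1.4, -0.1]
grip_width: 0.0162
```

The knob is at its stop. Release and rise.

play_rows(
  deltas=[0.6, 0, 0, 0, 0, 0.6, 0, 0, 0, 0, 0.6, 0, 0, 0, 0, 0.6, 0, 0, -0.3, 0, 0.6, 0, 0, -0.5, 0, 0.6, 0, 0, -0.7, 0, 0.6, 0, 0, -0.7, 0, 0.6, 0, 0, -0.7, 0, 0.6, 0, 0, -0.3, 0, 0.6, 0, 0, 0, 0],
)

```text
clock: 7.15
eef_pos: [0.5441, 0.2764, 0.2387]
tool_rot: [0.996, -0.084, -0.008, 0.023]
ft_force: [-0.1, -0.0, -1.2]
grip_width: 0.051
```

```bash
python3 - <<'E'
from p import *
plan([.428,-.2905,.22],1.3,14)
from workcell import vision;import cv2
for n in("top","scene"):
    c=vision.camera(n);np.savez(f"pics/{n}1.npz",**c)
from h import *
T=load("top1");m=mask(T['color'],'red',(180,180,208,202));p=cv2.findNonZero(m)
T0=load("top0");p0=cv2.findNonZero(mask(T0['color'],'red',(180,180,208,202)))
for q in(p,p0): print(None if q is None else (len(q),q[:,0].mean(0),q[:,0].min(0)))
E
```

```text
t 7.15 pos [0.5441 0.2764 0.2387] yaw -9.6 f [-0.1 -0.  -1.2] w 0.051
[-0.02, 0.69, 0.02, -0.78]
[-0.03, 0.69, 0.02, -0.78]
[-0.04, 0.69, 0.02, -0.78]
[-0.05, 0.69, 0.02, -0.78]
[-0.06, 0.69, 0.02, -0.78]
[-0.07, 0.69, 0.02, -0.78]
[-0.08, 0.68, 0.02, -0.78]
[-0.09, 0.68, 0.02, -0.78]
[-0.1, 0.68, 0.02, -0.78]
[-0.11, 0.68, 0.02, -0.78]
[-0.12, 0.68, 0.02, -0.78]
[-0.13, 0.68, 0.02, -0.78]
[-0.14, 0.68, 0.02, -0.78]
[-0.14, 0.67, 0.02, -0.78]
(61, array([188.78688525, 188.26229508]), array([183, 184], dtype=int32))
(81, array([197.51851852, 190.13580247]), array([192, 185], dtype=int32))
```

```bash
cat > p.py <<'E'
import numpy as np
from scipy.spatial.transform import Rotation as Ro
from h import dockw
KN=dockw([[0,.105,.06]])[0];
def plan(tgt,yaw,n):
    from workcell import bot
    o=bot.get_obs();R=Ro.from_quat(o["tool_rot"]);M=R.as_matrix();p=np.array(o["eef_pos"]);y=np.degrees(np.arctan2(M[1,0],M[0,0]))
    print('t',round(o['clock'],2),'pos',p.round(4),'yaw',round(y,1),'tz',M[:,2].round(3),'f',np.round(o['ft_force'],1),'w',round(o['grip_width'],4))
    dy=((yaw-y+90)%180)-90;d=(np.array(tgt)-p)/n
    for i in range(n):
        s=(R*Ro.from_euler('z',-dy*i/n,degrees=True)).inv().apply(d)/.06
        print([round(float(q),2) for q in s],round(-dy/n,2))
E
python3 - <<'E'
from p import *
plan([.428,-.2905,.23],1.3,14)
E
```

```text
t 7.25 pos [0.5431 0.2758 0.2365] yaw -9.6 tz [-0.024 -0.047 -0.999] f [ 0.6 -0.2 -0.2] w 0.0509
[-0.02, 0.69, 0.04] -0.78
[-0.03, 0.69, 0.04] -0.78
[-0.04, 0.69, 0.04] -0.78
[-0.05, 0.68, 0.04] -0.78
[-0.06, 0.68, 0.04] -0.78
[-0.07, 0.68, 0.04] -0.78
[-0.08, 0.68, 0.04] -0.78
[-0.09, 0.68, 0.04] -0.78
[-0.1, 0.68, 0.04] -0.78
[-0.11, 0.68, 0.04] -0.78
[-0.12, 0.68, 0.04] -0.78
[-0.12, 0.68, 0.04] -0.78
[-0.13, 0.67, 0.04] -0.78
[-0.14, 0.67, 0.04] -0.78
```

play_rows(
  deltas=[0.5, -0.02, 0.69, 0.04, -0.8, 0.5, -0.03, 0.69, 0.04, -0.8, 0.5, -0.04, 0.69, 0.04, -0.8, 0.5, -0.05, 0.68, 0.04, -0.8, 0.5, -0.06, 0.68, 0.04, -0.8, 0.5, -0.07, 0.68, 0.04, -0.8, 0.5, -0.08, 0.68, 0.04, -0.8, 0.5, -0.09, 0.68, 0.04, -0.8, 0.5, -0.1, 0.68, 0.04, -0.8, 0.5, -0.11, 0.68, 0.04, -0.8, 0.5, -0.12, 0.68, 0.04, -0.8, 0.5, -0.12, 0.6, 0.04, -0.8],
)

```text
clock: 8.75
eef_pos: [0.4332, -0.2175, 0.2128]
tool_rot: [0.999, 0.006, -0.03, 0.024]
ft_force: [0.8, -0.1, -0.1]
grip_width: 0.0429
```

```bash
python3 - <<'E'
from p import *
plan([.428,-.2905,.16],1.3,5)
E
```

```text
t 8.75 pos [ 0.4332 -0.2175  0.2128] yaw 0.7 tz [-0.059 -0.048 -0.997] f [ 0.8 -0.1 -0.1] w 0.0429
[-0.01, 0.23, 0.19] -0.13
[-0.01, 0.23, 0.19] -0.13
[-0.01, 0.23, 0.19] -0.13
[-0.01, 0.23, 0.19] -0.13
[-0.01, 0.23, 0.19] -0.13
```

play_rows(
  deltas=[0.5, -0.02, 0.23, 0.1, 0, 0.5, -0.02, 0.23, 0.1, 0, 0.5, -0.01, 0.2, 0.1, 0, 0.5, 0, 0.18, 0.1, 0, 0.5, 0, 0.15, 0.1, 0, 0.5, 0, 0.1, 0.1, 0, 0.5, 0, 0, 0, 0],
)

```text
clock: 9.62
eef_pos: [0.427, -0.2865, 0.1737]
tool_rot: [0.999, 0.006, -0.033, 0.021]
ft_force: [0.3, 1.0, 0.3]
grip_width: 0.0424
```

```bash
python3 - <<'E'
from p import *
plan([.428,-.2905,.13],1.3,5)
E
```

```text
t 9.62 pos [ 0.427  -0.2865  0.1737] yaw 0.6 tz [-0.065 -0.043 -0.997] f [0.3 1.  0.3] w 0.0424
[0.01, 0.01, 0.15] -0.13
[0.01, 0.01, 0.15] -0.13
[0.01, 0.01, 0.15] -0.13
[0.01, 0.01, 0.15] -0.13
[0.01, 0.01, 0.15] -0.13
```

play_rows(
  deltas=[0.5, 0, 0, -0.7, 0, 0.5, 0, 0, -0.7, 0, 0.5, 0, 0, -0.7, 0, 0.5, 0, 0, 0, 0],
)

```text
clock: 10.12
eef_pos: [0.4352, -0.2795, 0.3028]
tool_rot: [0.999, 0.007, -0.033, 0.021]
ft_force: [-0.8, -0.4, -0.1]
grip_width: 0.0426
```

play_rows(
  deltas=[0.5, 0, 0, 0.7, 0, 0.5, 0, 0, 0.7, 0, 0.5, 0, 0, 0.7, 0, 0.5, 0, 0, 0, 0],
)

```text
clock: 10.62
eef_pos: [0.4269, -0.2835, 0.1735]
tool_rot: [0.999, 0.008, -0.032, 0.021]
ft_force: [-0.6, -0.2, 0.9]
grip_width: 0.0428
```

play_rows(
  deltas=[0.5, 0, 0, -0.2, 0, 0.5, 0, 0, -0.2, 0, 0.5, 0, 0, -0.2, 0, 0.5, 0, 0, -0.2, 0, 0.5, 0, 0, -0.2, 0, 0.5, 0, 0, -0.2, 0, 0.5, 0, 0, 0, 0],
)

```text
clock: 11.5
eef_pos: [0.4354, -0.2818, 0.2583]
tool_rot: [0.999, 0.008, -0.026, 0.024]
ft_force: [0.9, 1.0, 0.8]
grip_width: 0.0426
```

```bash
python3 - <<'E'
from p import *
plan([.427,-.2915,.12],1.3,6)
E
```

```text
t 11.5 pos [ 0.4354 -0.2818  0.2583] yaw 0.9 tz [-0.052 -0.049 -0.997] f [0.9 1.  0.8] w 0.0426
[-0.0, 0.01, 0.39] -0.07
[-0.0, 0.01, 0.39] -0.07
[-0.0, 0.01, 0.39] -0.07
[-0.0, 0.01, 0.39] -0.07
[-0.0, 0.01, 0.39] -0.07
[-0.0, 0.01, 0.39] -0.07
```

play_rows(
  deltas=[0.5, 0, 0.01, 0.39, 0, 0.5, 0, 0.01, 0.39, 0, 0.5, 0, 0.01, 0.39, 0, 0.5, 0, 0.01, 0.39, 0, 0.5, 0, 0.01, 0.35, -0.3, 0.5, 0, 0, 0.3, 0, 0.5, 0, 0, 0, 0],
)

```text
clock: 12.38
eef_pos: [0.4261, -0.2903, 0.1191]
tool_rot: [0.999, 0.011, -0.029, 0.023]
ft_force: [-0.5, 0.1, 0.1]
grip_width: 0.0429
```

```bash
python3 - <<'E'
from p import *
plan([.427,-.2915,.063],1.3,4)
E
```

```text
t 12.38 pos [ 0.4261 -0.2903  0.1191] yaw 1.2 tz [-0.057 -0.046 -0.997] f [-0.5  0.1  0.1] w 0.0429
[0.02, -0.01, 0.23] -0.03
[0.02, -0.01, 0.23] -0.03
[0.02, -0.01, 0.23] -0.03
[0.02, -0.01, 0.23] -0.03
```

play_rows(
  deltas=[0.5, 0.02, -0.01, 0.23, 0, 0.5, 0.02, -0.01, 0.23, 0, 0.5, 0.02, -0.01, 0.23, 0, 0.5, 0.02, -0.01, 0.21, 0, 0.5, 0, 0, 0, 0],
)

```text
clock: 13.0
eef_pos: [0.4285, -0.2905, 0.062]
tool_rot: [0.999, 0.011, -0.028, 0.023]
ft_force: [-0.4, 0.7, -0.0]
grip_width: 0.0427
```

```bash
python3 - <<'E'
from p import *
plan([.427,-.2915,.063],1.3,1)
from workcell import vision;import cv2
c=vision.camera("scene");i=c["color"][75:165,100:220];c=vision.camera("top");j=c["color"][185:260,330:430]
cv2.imwrite("pics/g1.png",np.hstack([cv2.resize(i,(400,300),interpolation=2),cv2.resize(j,(400,300),interpolation=2)]))
E
```

```text
t 13.0 pos [ 0.4285 -0.2905  0.062 ] yaw 1.2 tz [-0.056 -0.046 -0.997] f [-0.4  0.7 -0. ] w 0.0427
[-0.03, 0.02, -0.01] -0.11
```

View pics/g1.png

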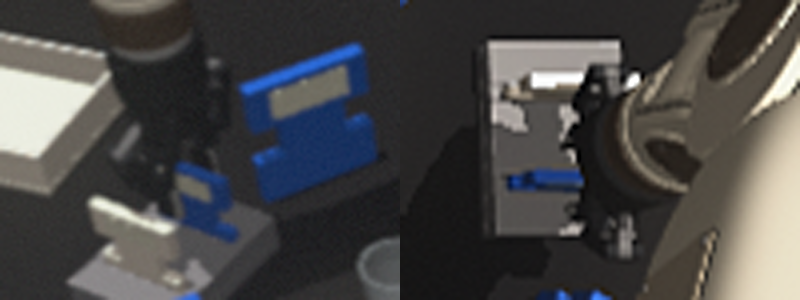

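Fingers straddle the blue plate near its centre (scene crop 195,190), clear of the white spare. Closing.

play_rows(
  deltas=[0, 0, 0, 0, 0, 0, 0, 0, 0, 0, 0, 0, 0, 0, 0, 0, 0, 0, 0, 0, 0, 0, 0, 0, 0],
)

```text
clock: 13.72
eef_pos: [0.4303, -0.2917, 0.0648]
tool_rot: [0.999, 0.011, -0.026, 0.024]
ft_force: [0.1, -0.1, -0.5]
grip_width: 0.0092
```

play_rows(
  deltas=[0, 0, 0, -0.1, 0, 0, 0, 0, -0.15, 0, 0, 0, 0, -0.2, 0, 0, 0, 0, -0.3, 0, 0, 0, 0, -0.4, 0, 0, 0, 0, -0.4, 0, 0, 0, 0, -0.4, 0, 0, 0, 0, 0, 0],
)

```text
clock: 14.72
eef_pos: [0.4376, -0.286, 0.1906]
tool_rot: [0.999, 0.011, -0.024, 0.026]
ft_force: [-0.1, -0.6, -1.0]
grip_width: 0.0093
```

```bash
python3 - <<'E'
from p import *
plan(dockw([[0,0,.2]])[0],-9,18)
from workcell import vision;import cv2
for n in("top","scene"):
    c=vision.camera(n);np.savez(f"pics/{n}2.npz",**c)
from h import *
for n,b in(("top2",(330,210,425,245)),("scene2",(120,60,185,150))):
    m=mask(load(n)['color'],'blue',b);p=cv2.findNonZero(m);print(n,None if p is None else (len(p),cv2.boundingRect(p)))
E
```

```text
t 14.72 pos [ 0.4376 -0.286   0.1906] yaw 1.2 tz [-0.048 -0.052 -0.998] f [-0.1 -0.6 -1. ] w 0.0093
[0.08, -0.38, -0.03] 0.57
[0.08, -0.38, -0.03] 0.57
[0.07, -0.38, -0.03] 0.57
[0.07, -0.38, -0.03] 0.57
[0.07, -0.38, -0.03] 0.57
[0.06, -0.39, -0.03] 0.57
[0.06, -0.39, -0.03] 0.57
[0.06, -0.39, -0.03] 0.57
[0.05, -0.39, -0.03] 0.57
[0.05, -0.39, -0.03] 0.57
[0.04, -0.39, -0.03] 0.57
[0.04, -0.39, -0.03] 0.57
[0.04, -0.39, -0.03] 0.57
[0.03, -0.39, -0.03] 0.57
[0.03, -0.39, -0.03] 0.57
[0.02, -0.39, -0.03] 0.57
[0.02, -0.39, -0.03] 0.57
[0.02, -0.39, -0.03] 0.57
top2 (129, (366, 219, 26, 8))
scene2 (731, (134, 84, 51, 52))
```

play_rows(
  deltas=[0, 0.08, -0.38, 0, 0.6, 0, 0.08, -0.39, 0, 0.6, 0, 0.07, -0.39, 0, 0.6, 0, 0.07, -0.39, 0, 0.6, 0, 0.07, -0.39, 0, 0.6, 0, 0.06, -0.39, 0, 0.6, 0, 0.06, -0.39, 0, 0.6, 0, 0.06, -0.39, 0, 0.6, 0, 0.05, -0.39, 0, 0.6, 0, 0.05, -0.39, 0, 0.6, 0, 0.04, -0.39, 0, 0.6, 0, 0.04, -0.39, 0, 0.6],
)

```text
clock: 16.32
eef_pos: [0.4794, 0.0019, 0.1537]
tool_rot: [0.997, -0.056, -0.041, 0.023]
ft_force: [0.2, 0.3, -0.3]
grip_width: 0.009
```

```bash
python3 - <<'E'
from p import *
plan(dockw([[0,0,.16]])[0],-9,8)
E
```

```text
t 16.32 pos [0.4794 0.0019 0.1537] yaw -6.6 tz [-0.084 -0.042 -0.996] f [ 0.2  0.3 -0.3] w 0.009
[0.05, -0.27, -0.03] 0.3
[0.05, -0.27, -0.03] 0.3
[0.05, -0.27, -0.03] 0.3
[0.04, -0.27, -0.03] 0.3
[0.04, -0.27, -0.03] 0.3
[0.04, -0.27, -0.03] 0.3
[0.04, -0.27, -0.03] 0.3
[0.04, -0.27, -0.03] 0.3
```

play_rows(
  deltas=[0, 0.05, -0.27, -0.03, 0.3, 0, 0.05, -0.27, -0.03, 0.3, 0, 0.05, -0.27, -0.03, 0.3, 0, 0.05, -0.27, -0.03, 0.3, 0, 0.04, -0.27, -0.03, 0.3, 0, 0.04, -0.27, -0.03, 0.3, 0, 0.04, -0.27, -0.03, 0.3, 0, 0.04, -0.22, -0.03, 0.3, 0, 0, 0, 0, 0],
)

```text
clock: 17.45
eef_pos: [0.5181, 0.1334, 0.1555]
tool_rot: [0.996, -0.077, -0.044, 0.025]
ft_force: [-0.5, 0.1, -1.2]
grip_width: 0.0091
```

```bash
python3 - <<'E'
from p import *
plan(dockw([[0,0,.16]])[0],-9,1)
E
```

```text
t 17.45 pos [0.5181 0.1334 0.1555] yaw -9.0 tz [-0.092 -0.043 -0.995] f [-0.5  0.1 -1.2] w 0.0091
[0.0, 0.08, -0.07] -0.03
```

play_rows(
  deltas=[0, -0.5, 0, 0, 0, 0, -0.5, 0, 0, 0, 0, -0.5, 0, 0, 0, 0, 0, 0, 0, 0],
)

```text
clock: 17.95
eef_pos: [0.4269, 0.1462, 0.1628]
tool_rot: [0.996, -0.079, -0.045, 0.026]
ft_force: [0.6, -0.9, -0.7]
grip_width: 0.0089
```

play_rows(
  deltas=[0, 0.15, 0, 0, 0, 0, 0.15, 0, 0, 0, 0, 0.15, 0, 0, 0, 0, 0.15, 0, 0, 0, 0, 0.15, 0, 0, 0, 0, 0.15, 0, 0, 0, 0, 0.15, 0, 0, 0, 0, 0, 0, 0, 0],
)

```text
clock: 18.95
eef_pos: [0.4967, 0.1343, 0.1563]
tool_rot: [0.995, -0.08, -0.044, 0.026]
ft_force: [0.2, -0.3, -1.0]
grip_width: 0.0092
```

```bash
python3 - <<'E'
from p import *
plan(dockw([[0,0,.16]])[0],-9,1)
E
```

```text
t 18.95 pos [0.4967 0.1343 0.1563] yaw -9.4 tz [-0.091 -0.044 -0.995] f [ 0.2 -0.3 -1. ] w 0.0092
[0.36, 0.03, -0.09] -0.36
```

play_rows(
  deltas=[0, 0.1, 0, -0.03, -0.4, 0, 0.1, 0, -0.03, 0, 0, 0.1, 0.03, -0.03, 0, 0, 0.06, 0.03, 0, 0, 0, 0, 0, 0, 0],
)

```text
clock: 19.58
eef_pos: [0.5191, 0.1273, 0.1608]
tool_rot: [0.996, -0.076, -0.044, 0.026]
ft_force: [-1.0, 0.5, -0.6]
grip_width: 0.0091
```

```bash
python3 - <<'E'
from p import *
plan(dockw([[0,0,.16]])[0],-9,1)
from workcell import vision;import cv2
for n in("top","scene"):
    c=vision.camera(n);np.savez(f"pics/{n}3.npz",**c)
from h import *
i=load("scene3")['color'][110:240,200:330]; j=load("top3")['color'][150:230,190:290]
cv2.imwrite("pics/h3.png",np.hstack([cv2.resize(i,(400,400),interpolation=2),cv2.resize(j,(400,400),interpolation=2)]))
E
```

```text
t 19.57 pos [0.5191 0.1273 0.1608] yaw -8.9 tz [-0.091 -0.044 -0.995] f [-1.   0.5 -0.6] w 0.0091
[-0.02, -0.03, 0.01] 0.1
```

View pics/h3.png

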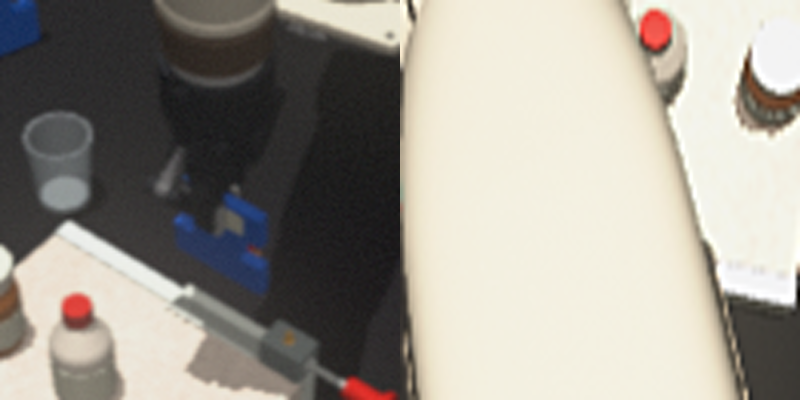

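The holder is held above the slot; its lower edge runs from scene (258,190) to (287,204). Checking its tilt by projecting the lower edge for several tilts.

```bash
python3 - <<'E'
from p import *
from h import *
S=load("scene3");np.set_printoptions(precision=1,suppress=True)
m=mask(S['color'],'blue',(250,165,292,212));p=cv2.findNonZero(m)[:,0]
h=cv2.convexHull(p)[:,0];print(cv2.approxPolyDP(h,1.5,True)[:,0].tolist())
tcp=np.array([.5191,.1273,.1608]);tz=np.array([-.091,-.044,-.995]);g=tcp-.019*tz
a=np.radians(-8.9);dx=np.array([np.cos(a),np.sin(a),0]);dy=np.array([-np.sin(a),np.cos(a),0])
for tx in(0,.03,.06,.09):
  for ty in (0,.03):
    u=-tx*dx-ty*dy-np.array([0,0,1]);u/=np.linalg.norm(u)
    yy=dy-(dy@u)*u; xx=dx-(dx@u)*u
    bot=g+.0728*u;up=g-.0122*u
    P=[bot-.04*yy+.005*xx,bot+.04*yy+.005*xx,up-.04*yy+.005*xx,up+.04*yy+.005*xx]
    print(tx,ty,proj(S,P).ravel())
E
```

```text
[[286, 203], [283, 204], [258, 188], [257, 180], [273, 173], [286, 180]]
0 0 [256.  192.2 283.1 208.  255.1 166.3 283.9 182.2]
0 0.03 [255.3 191.4 282.3 207.9 255.2 166.  284.  182.7]
0.03 0 [256.6 191.7 283.7 207.5 255.  166.4 283.8 182.4]
0.03 0.03 [255.9 190.9 282.9 207.3 255.1 166.1 283.9 182.8]
0.06 0 [257.2 191.2 284.2 206.9 254.9 166.6 283.7 182.5]
0.06 0.03 [256.4 190.4 283.5 206.8 255.  166.3 283.9 182.9]
0.09 0 [257.7 190.6 284.8 206.3 254.8 166.7 283.6 182.7]
0.09 0.03 [257.  189.9 284.  206.2 254.9 166.4 283.8 183.1]
```

play_rows(
  deltas=[0, -0.02, 0, 0.2, 0, 0, -0.01, 0, 0.2, 0, 0, -0.01, -0.01, 0.2, 0, 0, 0, -0.01, 0.1, 0, 0, 0, 0, 0, 0],
)

```text
clock: 20.3
eef_pos: [0.5106, 0.127, 0.1149]
tool_rot: [0.996, -0.076, -0.045, 0.026]
ft_force: [0.3, -0.5, 0.0]
grip_width: 0.0092
```

```bash
python3 - <<'E'
from p import *
plan(dockw([[0,0,.11]])[0],-9,1)
from workcell import vision,bot;import cv2
from h import *
o=bot.get_obs();c=vision.camera("scene");np.savez("pics/scene4.npz",**c)
k=10;x0,y0=245,165;i=cv2.resize(c['color'][y0:y0+55,x0:x0+75],None,fx=k,fy=k,interpolation=2)
i=cv2.convertScaleAbs(i,alpha=1.6)
tcp=np.array(o["eef_pos"]);tz=Ro.from_quat(o["tool_rot"]).as_matrix()[:,2];g=tcp-.019*tz
a=np.radians(-9);dx=np.array([np.cos(a),np.sin(a),0]);dy=np.array([-np.sin(a),np.cos(a),0])
u=-.05*dx-np.array([0,0,1]);u/=np.linalg.norm(u);xx=dx-(dx@u)*u
b=g+.0728*u;up=g-.0122*u
def pl(P,col):
    cv2.polylines(i,[((proj(c,P)-[x0,y0]+.5)*k).round().astype(int)],True,col)
pl([b-.04*dy+.005*xx,b+.04*dy+.005*xx,up+.04*dy+.005*xx,up-.04*dy+.005*xx],(0,255,0))
L=.001
pl(dockw([[x*L,y*L,.052] for x,y in((-12.5,-44),(12.5,-44),(12.5,44),(-12.5,44))]),(255,255,0))
pl(dockw([[x*L,y*L,.075] for x,y in((-13,47),(13,47),(13,85),(-13,85))]),(255,0,255))
cv2.imwrite("pics/h4.png",i)
E
```

```text
t 20.3 pos [0.5106 0.127  0.1149] yaw -8.9 tz [-0.094 -0.045 -0.995] f [ 0.3 -0.5  0. ] w 0.0092
[0.12, -0.06, 0.07] 0.14
```

View pics/h4.png

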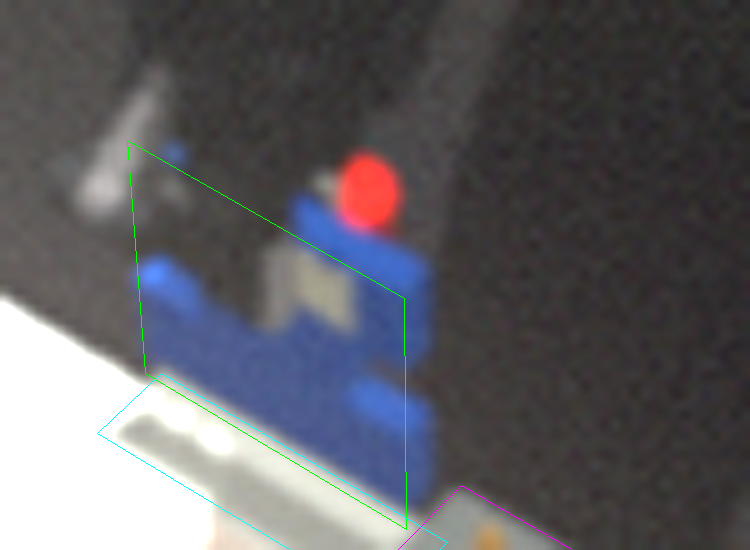

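Allowing for the visible 10 mm end face, the model agrees with the image (right edge crop ≈430, top corner ≈262), so the tilt is about 0.05 and the x offset −8 mm, as the pose says. Correct x, then go down.

```bash
python3 - <<'E'
from p import *
plan([.5188,.1278,.114],-9,2)
plan([.5188,.1278,.075],-9,6)
E
```

```text
t 20.35 pos [0.5108 0.127  0.1152] yaw -8.9 tz [-0.094 -0.045 -0.995] f [-0.1 -0.  -0.8] w 0.0096
[0.07, -0.02, 0.0] 0.07
[0.07, -0.02, 0.0] 0.07
t 20.35 pos [0.5108 0.127  0.1152] yaw -8.9 tz [-0.094 -0.045 -0.995] f [-0.1 -0.  -0.8] w 0.0096
[0.03, -0.01, 0.11] 0.02
[0.03, -0.01, 0.11] 0.02
[0.03, -0.01, 0.11] 0.02
[0.03, -0.01, 0.11] 0.02
[0.03, -0.01, 0.11] 0.02
[0.03, -0.01, 0.11] 0.02
```

play_rows(
  deltas=[0, 0.07, -0.02, 0, 0.1, 0, 0.07, -0.02, 0, 0, 0, 0, 0, 0, 0],
)

```text
clock: 20.72
eef_pos: [0.5213, 0.1285, 0.1154]
tool_rot: [0.996, -0.077, -0.044, 0.026]
ft_force: [-0.0, 0.8, 0.4]
grip_width: 0.009
```

```bash
python3 - <<'E'
from p import *
plan([.5188,.1278,.075],-9,5)
E
```

```text
t 20.73 pos [0.5213 0.1285 0.1154] yaw -9.0 tz [-0.091 -0.044 -0.995] f [-0.   0.8  0.4] w 0.009
[0.0, -0.0, 0.13] 0.01
[0.0, -0.0, 0.13] 0.01
[0.0, -0.0, 0.13] 0.01
[0.0, -0.0, 0.13] 0.01
[0.0, -0.0, 0.13] 0.01
```

play_rows(
  deltas=[0, -0.02, 0, 0.12, 0, 0, 0, 0, 0.12, 0, 0, 0, 0, 0.12, 0, 0, 0, 0, 0, 0],
)

```text
clock: 21.22
eef_pos: [0.5204, 0.1277, 0.0943]
tool_rot: [0.996, -0.077, -0.041, 0.025]
ft_force: [-0.3, -0.5, -0.6]
grip_width: 0.0094
```

```bash
python3 - <<'E'
from p import *
plan([.5188,.1278,.075],-9,3)
E
```

```text
t 21.23 pos [0.5204 0.1277 0.0943] yaw -9.0 tz [-0.085 -0.044 -0.995] f [-0.3 -0.5 -0.6] w 0.0094
[-0.0, -0.01, 0.11] 0.01
[-0.0, -0.01, 0.11] 0.01
[-0.0, -0.01, 0.11] 0.01
```

play_rows(
  deltas=[0, 0, 0, 0.1, 0, 0, 0, 0, 0.1, 0, 0, 0, 0, 0.1, 0, 0, 0, 0, 0.05, 0, 0, 0, 0, 0, 0],
)

```text
clock: 21.85
eef_pos: [0.5199, 0.1268, 0.0729]
tool_rot: [0.996, -0.077, -0.039, 0.025]
ft_force: [0.6, -0.1, 3.9]
grip_width: 0.009
```

```bash
python3 - <<'E'
from p import *
plan([.5188,.1278,.075],-9,3)
E
```

```text
t 21.85 pos [0.5199 0.1268 0.0729] yaw -9.0 tz [-0.082 -0.044 -0.996] f [ 0.6 -0.1  3.9] w 0.009
[-0.01, -0.0, -0.01] 0.01
[-0.01, -0.0, -0.01] 0.01
[-0.01, -0.0, -0.01] 0.01
```

It is resting on the spring shoe (3.9 N). Release and rise straight up.

play_rows(
  deltas=[0.5, 0, 0, 0, 0, 0.5, 0, 0, 0, 0, 0.5, 0, 0, 0, 0, 0.5, 0, 0, -0.1, 0, 0.5, -0.03, 0, -0.3, 0, 0.5, -0.03, 0, -0.5, 0, 0.5, -0.03, 0, -0.6, 0, 0.5, 0, 0, -0.6, 0, 0.5, 0, 0, 0, 0],
)

```text
clock: 22.98
eef_pos: [0.5224, 0.1333, 0.2023]
tool_rot: [0.996, -0.077, -0.043, 0.025]
ft_force: [-0.1, -0.4, -0.3]
grip_width: 0.0425
```

```bash
python3 - <<'E'
from p import *
plan(dockw([[0,.185,.2]])[0],-9,6)
from workcell import vision;import cv2
from h import *
c=vision.camera("scene");np.savez("pics/scene5.npz",**c)
k=8;x0,y0=245,165;i=cv2.resize(c['color'][y0:y0+75,x0:x0+100],None,fx=k,fy=k,interpolation=2);i=cv2.convertScaleAbs(i,alpha=1.4)
def pl(P,col): cv2.polylines(i,[((proj(c,P)-[x0,y0]+.5)*k).round().astype(int)],True,col)
L=.001
pl(dockw([[x*L,y*L,.107] for x,y in((-5,-40),(5,-40),(5,40),(-5,40))]),(0,255,0))
pl(dockw([[x*L,y*L,.052] for x,y in((-12.5,-44),(12.5,-44),(12.5,44),(-12.5,44))]),(255,255,0))
cv2.imwrite("pics/h5.png",i)
E
```

```text
t 22.98 pos [0.5224 0.1333 0.2023] yaw -9.0 tz [-0.09  -0.044 -0.995] f [-0.1 -0.4 -0.3] w 0.0425
[-0.01, -0.5, -0.02] 0.01
[-0.01, -0.5, -0.02] 0.01
[-0.01, -0.5, -0.02] 0.01
[-0.01, -0.5, -0.02] 0.01
[-0.01, -0.5, -0.02] 0.01
[-0.01, -0.5, -0.02] 0.01
```

View pics/h5.png

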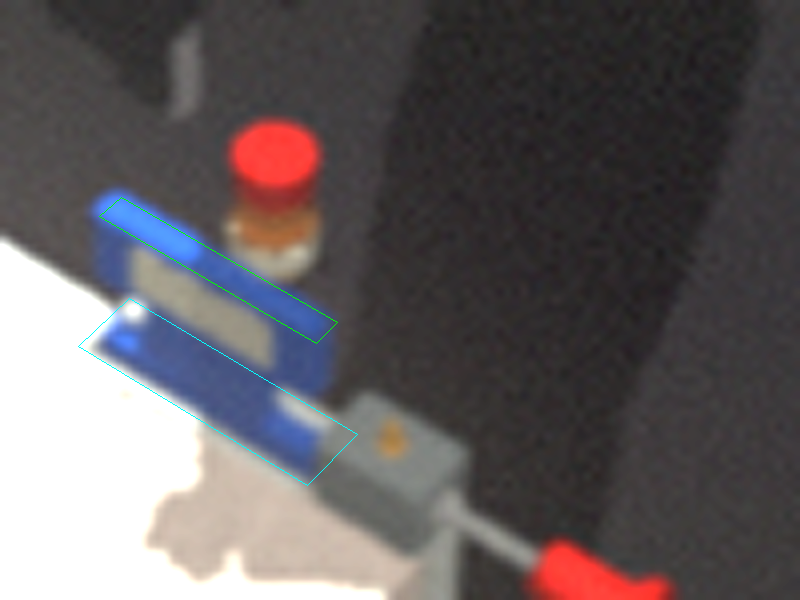

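The holder stands in the slot, its top face within about 1 px of the predicted outline (crop 215,265), and the knob is still out. Next: push the knob home with shut fingers on the flange face.

play_rows(
  deltas=[0, -0.01, -0.5, -0.02, 0, 0, -0.01, -0.5, -0.02, 0, 0, -0.01, -0.5, -0.02, 0, 0, -0.01, -0.5, -0.02, 0, 0, -0.01, -0.5, -0.02, 0, 0, -0.01, -0.4, -0.02, 0, 0, 0, 0, 0, 0],
)

```text
clock: 23.9
eef_pos: [0.5402, 0.3074, 0.187]
tool_rot: [0.995, -0.078, -0.053, 0.031]
ft_force: [-1.1, 0.1, 0.0]
grip_width: -0.0002
```

```bash
python3 - <<'E'
from p import *
plan(dockw([[0,.19,.05]])[0],-9,6)
E
```

```text
t 23.9 pos [0.5402 0.3074 0.187 ] yaw -9.2 tz [-0.11  -0.053 -0.993] f [-1.1  0.1  0. ] w -0.0002
[0.05, -0.06, 0.37] -0.03
[0.05, -0.06, 0.37] -0.03
[0.05, -0.06, 0.37] -0.03
[0.05, -0.06, 0.37] -0.03
[0.05, -0.06, 0.37] -0.03
[0.05, -0.05, 0.37] -0.03
```

play_rows(
  deltas=[0, 0.05, -0.09, 0.2, 0, 0, 0.05, -0.09, 0.35, 0, 0, 0.05, -0.06, 0.37, 0, 0, 0.05, -0.06, 0.37, 0, 0, 0.05, -0.03, 0.37, 0, 0, 0.05, -0.03, 0.37, 0, 0, 0, 0, 0.15, 0, 0, 0, 0, 0, 0],
)

```text
clock: 24.9
eef_pos: [0.5435, 0.3093, 0.0418]
tool_rot: [0.994, -0.082, -0.058, 0.035]
ft_force: [-0.0, -1.1, 0.6]
grip_width: -0.0
```

```bash
python3 - <<'E'
from p import *
plan(dockw([[0,.19,.05]])[0],-9,1)
plan(dockw([[0,.137,.05]])[0],-9,8)
E
```

```text
t 24.9 pos [0.5435 0.3093 0.0418] yaw -9.7 tz [-0.12  -0.06  -0.991] f [-0.  -1.1  0.6] w -0.0
[0.03, -0.12, -0.15] -0.71
t 24.9 pos [0.5435 0.3093 0.0418] yaw -9.7 tz [-0.12  -0.06  -0.991] f [-0.  -1.1  0.6] w -0.0
[0.01, 0.09, -0.01] -0.09
[0.01, 0.09, -0.01] -0.09
[0.01, 0.09, -0.01] -0.09
[0.01, 0.1, -0.01] -0.09
[0.0, 0.1, -0.01] -0.09
[0.0, 0.1, -0.01] -0.09
[0.0, 0.1, -0.01] -0.09
[0.0, 0.1, -0.01] -0.09
```

play_rows(
  deltas=[0, 0.04, 0, -0.1, -0.4, 0, 0.01, 0.1, -0.02, -0.3, 0, 0.01, 0.1, 0, 0, 0, 0.01, 0.1, 0, 0, 0, 0.01, 0.1, 0, 0, 0, 0, 0.12, 0, 0, 0, 0, 0.12, 0, 0],
)

```text
clock: 25.78
eef_pos: [0.545, 0.2708, 0.0549]
tool_rot: [0.995, -0.075, -0.056, 0.032]
ft_force: [-0.0, -0.9, 0.3]
grip_width: -0.0003
```

```bash
python3 - <<'E'
from p import *
plan(dockw([[0,.137,.05]])[0],-9,4)
E
```

```text
t 25.77 pos [0.545  0.2708 0.0549] yaw -8.9 tz [-0.116 -0.055 -0.992] f [-0.  -0.9  0.3] w -0.0003
[-0.02, 0.03, 0.02] 0.03
[-0.02, 0.03, 0.02] 0.03
[-0.02, 0.03, 0.02] 0.03
[-0.02, 0.03, 0.02] 0.03
```

play_rows(
  deltas=[0, -0.06, 0.08, 0.04, 0, 0, 0, 0.08, 0.03, 0, 0, 0, 0.08, 0, 0, 0, 0, 0.1, 0, 0, 0, 0, 0.15, 0, 0, 0, 0, 0.15, 0, 0],
)

```text
clock: 26.52
eef_pos: [0.5398, 0.264, 0.0543]
tool_rot: [0.996, -0.068, -0.052, -0.002]
ft_force: [2.2, 23.9, -9.9]
grip_width: -0.0
```

```bash
python3 - <<'E'
from p import *
plan(dockw([[0,.137,.05]])[0],-9,1)
from workcell import vision;import cv2
from h import *
for n in("scene",):
    c=vision.camera(n);np.savez(f"pics/{n}6.npz",**c)
q=cv2.findNonZero(mask(c['color'],'red',(292,215,340,255)));q0=cv2.findNonZero(mask(load("scene0")['color'],'red',(292,215,340,255)));q5=cv2.findNonZero(mask(load("scene5")['color'],'red',(292,215,340,255)))
for x in(q,q0,q5):print(None if x is None else (len(x),cv2.boundingRect(x),x[:,0].mean(0)))
E
```

```text
t 26.52 pos [0.5398 0.264  0.0543] yaw -7.8 tz [-0.104  0.011 -0.995] f [ 2.2 23.9 -9.9] w -0.0
[-0.0, -0.0, 0.07] 1.18
(22, (301, 226, 6, 6), array([303.13636364, 228.5       ]))
(133, (301, 226, 17, 15), array([308.97744361, 232.89473684]))
(144, (311, 233, 18, 15), array([319.66666667, 239.25      ]))
```

The knob is at its stop (24 N, red starts at scene 301,226 as at the beginning). Back off and rise, then go above the holder.

play_rows(
  deltas=[0, 0, -0.25, 0, 0, 0, 0, -0.3, 0, 0, 0, 0, 0, -0.4, 1.2, 0, 0, 0, -0.6, 0, 0, 0, 0, -0.6, 0, 0, 0, 0, -0.4, 0, 0, 0, 0, 0, 0],
)

```text
clock: 27.45
eef_pos: [0.5558, 0.2967, 0.1755]
tool_rot: [0.995, -0.078, -0.053, 0.002]
ft_force: [-0.6, 0.2, -1.2]
grip_width: 0.0002
```

```bash
python3 - <<'E'
from p import *
plan(dockw([[0,-.001,.15]])[0],-9,7)
from workcell import vision;import cv2
from h import *
c=vision.camera("scene");np.savez(f"pics/scene7.npz",**c)
q=cv2.findNonZero(mask(c['color'],'red',(292,215,340,255)));print(len(q),cv2.boundingRect(q),q[:,0].mean(0))
E
```

```text
t 27.45 pos [0.5558 0.2967 0.1755] yaw -9.1 tz [-0.107  0.004 -0.994] f [-0.6  0.2 -1.2] w 0.0002
[-0.02, 0.41, 0.07] -0.01
[-0.02, 0.41, 0.07] -0.01
[-0.02, 0.41, 0.07] -0.01
[-0.02, 0.41, 0.07] -0.01
[-0.02, 0.41, 0.07] -0.01
[-0.02, 0.41, 0.07] -0.01
[-0.02, 0.41, 0.07] -0.01
134 (301, 226, 17, 15) [308.98507463 232.89552239]
```

Knob image is identical to home (bbox 301,226,17,15).

play_rows(
  deltas=[0, -0.02, 0.41, 0, 0, 0, -0.02, 0.41, 0, 0, 0, -0.02, 0.41, 0, 0, 0, -0.02, 0.41, 0, 0, 0, -0.02, 0.41, 0, 0, 0, -0.02, 0.38, 0, 0, 0, -0.02, 0.3, 0, 0, 0, 0, 0, 0, 0],
)

```text
clock: 28.5
eef_pos: [0.5128, 0.1285, 0.165]
tool_rot: [0.995, -0.078, -0.065, 0.009]
ft_force: [0.6, 0.2, 0.0]
grip_width: -0.0004
```

```bash
python3 - <<'E'
from p import *
plan(dockw([[0,-.001,.12]])[0],-9,3)
E
```

```text
t 28.5 pos [0.5128 0.1285 0.165 ] yaw -9.1 tz [-0.13  -0.007 -0.991] f [0.6 0.2 0. ] w -0.0004
[0.06, -0.01, 0.24] -0.02
[0.06, -0.01, 0.24] -0.02
[0.06, -0.01, 0.24] -0.02
```

play_rows(
  deltas=[0, 0.05, -0.01, 0.24, 0, 0, 0.05, -0.01, 0.24, 0, 0, 0.04, -0.01, 0.24, 0, 0, 0, 0, 0, 0],
)

```text
clock: 29.0
eef_pos: [0.5157, 0.1305, 0.1165]
tool_rot: [0.995, -0.077, -0.065, 0.009]
ft_force: [0.5, -0.7, 0.7]
grip_width: -0.0004
```

```bash
python3 - <<'E'
from p import *
plan(dockw([[-.002,-.001,.097]])[0],-9,4)
E
```

```text
t 29.0 pos [0.5157 0.1305 0.1165] yaw -8.9 tz [-0.132 -0.007 -0.991] f [ 0.5 -0.7  0.7] w -0.0004
[0.01, 0.01, 0.08] 0.02
[0.01, 0.01, 0.08] 0.02
[0.01, 0.01, 0.08] 0.02
[0.01, 0.01, 0.08] 0.02
```

play_rows(
  deltas=[0, 0.01, 0.02, 0.08, 0, 0, 0.01, 0.01, 0.08, 0, 0, 0.01, 0.01, 0.08, 0, 0, 0.01, 0, 0.08, 0, 0, 0.01, 0, 0.08, 0],
)

```text
clock: 29.62
eef_pos: [0.5201, 0.1285, 0.0972]
tool_rot: [0.995, -0.077, -0.059, 0.007]
ft_force: [-0.4, -3.3, 24.6]
grip_width: 0.0002
```

```bash
python3 - <<'E'
from p import *
plan(dockw([[-.002,-.001,.097]])[0],-9,1)
E
```

```text
t 29.62 pos [0.5201 0.1285 0.0972] yaw -8.9 tz [-0.119 -0.004 -0.993] f [-0.4 -3.3 24.6] w 0.0002
[-0.07, 0.01, 0.01] 0.12
```

The tip is at z = 0.0972 with 24.6 N, so the holder is on its ledges. Verify the force holds, and look.

```bash
python3 - <<'E'
from p import *
from workcell import vision,bot;import cv2
from h import *
for _ in range(8):
    c=vision.camera("scene");o=bot.get_obs();print(round(o['clock'],2),np.round(o['eef_pos'],4),np.round(o['ft_force'],1))
q=cv2.findNonZero(mask(c['color'],'red',(292,215,340,255)));print(len(q),cv2.boundingRect(q))
k=8;x0,y0=245,165;i=cv2.resize(c['color'][y0:y0+75,x0:x0+100],None,fx=k,fy=k,interpolation=2);i=cv2.convertScaleAbs(i,alpha=1.6)
def pl(P,col): cv2.polylines(i,[((proj(c,P)-[x0,y0]+.5)*k).round().astype(int)],True,col)
pl(dockw([[x*.001,y*.001,.097] for x,y in((-5,-40),(5,-40),(5,40),(-5,40))]),(0,255,0))
cv2.imwrite("pics/h8.png",i)
E
```

```text
29.68 [0.5207 0.1285 0.0974] [ 0.6 -1.8 11.8]
29.73 [0.5205 0.1285 0.0974] [ 0.2 -1.4 12.7]
29.77 [0.5204 0.1285 0.0974] [-0.6 -2.5 13.5]
29.82 [0.5203 0.1284 0.0974] [ 0.7 -1.1 13. ]
29.88 [0.5203 0.1285 0.0974] [ 0.5 -1.5 13.2]
29.93 [0.5204 0.1284 0.0974] [ 0.3 -1.4 13.3]
29.98 [0.5203 0.1284 0.0974] [-0.  -2.1 13.1]
30.02 [0.5203 0.1285 0.0974] [ 1.2 -1.7 12.7]
137 (301, 226, 17, 15)
```

View pics/h8.png

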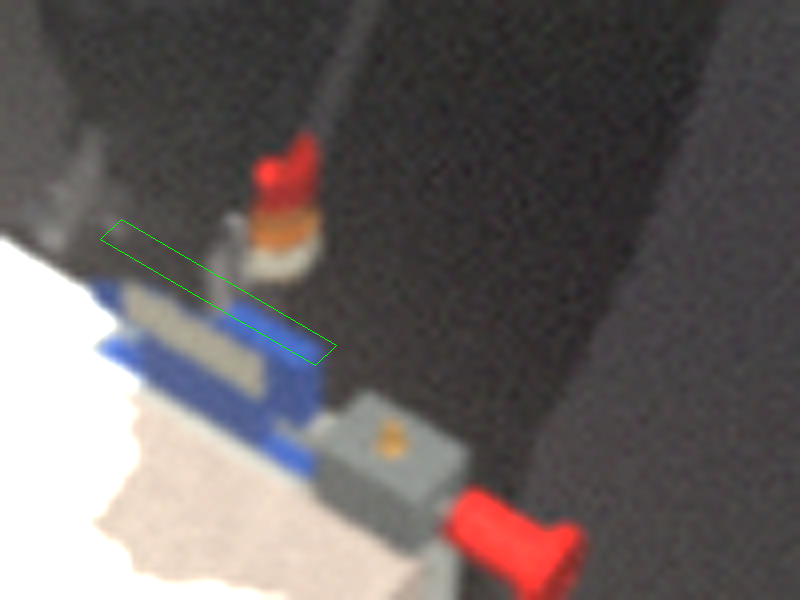

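The holder's panel dropped by 25 px in the crop (about the expected 10 mm) with little visible tilt. The knob is home (crop 515,540), and the force holds steady at 13 N (spring 9 N), so I'm handing in.

```bash
python3 - <<'E'
from workcell import ticket
print(ticket.job_done())
E
```

```text
the job is handed in; nothing more can be done
None
```

I carried out all the steps in order and handed the job in at about 30 s, still pressing the holder down; no verdict was reported.

**What I did:**
- Pulled the red knob out to its stop.
- Moved the small blue holder from the stand into the slot and released it on the spring.
- Pushed the knob home with shut fingers, then pressed the holder down with them.

**Last checks:**
- **Knob:** its outline in the picture was the same as at the start, so it is home.
- **Press:** the fingertips were at z 97.4 mm (97 mm is fully home) and held a steady 13 N, more than the spring's 9 N. The peak was about 25 N.
- **Holder:** it dropped the expected 10 mm or so in the picture, with little visible tilt.

**What was off:**
- The tool drifted about 0.12 rad from vertical during the moves, and I could not command that away.
- The holder sits an estimated 2–4 mm towards -y, within the 9 mm limit. The gripper partly hid its top in the last view.
- I did not measure the shoe's travel directly, or recheck the white holder, bottles, beaker, vial and brush by position. I saw no contact with any of them.

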